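# Load the water purifier's filter cartridge

## Task

Fit the white filter cartridge into the countertop water purifier: slide the blue shutter fully open, feed the cartridge nozzle first into the bore and let go of it partway, then push it fully home from further back. Finally slide the shutter fully shut over it and leave everything else on the counter alone.

Things in the scene. Friction and masses are not known exactly. Their poses are not given: they have to be found in the camera images.
- purifier: White countertop water purifier, fixed, 166 mm deep (its x 0 to 166), y from -128 to +42 mm, top 101 mm above the counter (round blue cap to 107). Origin on the counter below the centre of the bore's mouth; z up, +x is the way the bore runs (the cartridge goes in along +x); the front face with the mouth looks to -x. Two stub pipes at the back.
- mouth (a point): Centre of the bore's mouth in the plane of the front face, 55 mm above the counter; axes as the purifier's (x into the bore, y lateral, z up). Bore 37.5 mm in diameter with a 3 mm chamfer, level, blind, 154 mm deep.
- tongue (a point): Middle of the flat top of the grey loading tongue before the mouth, 36.5 mm above the counter (level with the bore's floor), 46.5 mm before the front face. The tongue is 22 mm wide and reaches from 19 to 74 mm before the face; it carries the cartridge when it is let go partway.
- shutter (a joint): Blue sliding shutter, a plate 56 mm wide, 5 thick, from 22 to 106 mm above the counter, hung on a rail on the roof, inner side 11 mm before the front face. 0 m = fully shut, centred on the mouth; grows as it opens toward the purifier's -y, to the stop at 0.080 m = fully open, bore quite clear. Stays where left; slides at 2 to 3 N. It passes only if the cartridge sticks out less than 11 mm.
- shutter_tab (a point): Point in the shutter's upright blue fin: 8 mm thick (purifier y), from 15 to 47 mm before the front face, 74 to 112 mm above the counter. This point lies mid-fin, 31 mm before the face, 100 mm above the counter, and moves with the shutter (22 mm to -y of the mouth when shut, 102 when open). Push it sideways or pinch it from above.
- cartridge: Loose filter cartridge, rigid rod 160 mm long, 34 mm diameter, about 0.15 kg, white, orange band at the tail, blue nozzle tapering to 20 mm over the last 16 mm. Origin mid-length on the axis, +x to the nozzle; may be rolled about x. Starts level on the cradle, axis 45 mm above the counter, nozzle roughly the way the bore runs. Fully home, its tail stands 6 mm proud of the face.
- cartridge_tail (a point): Centre of the cartridge's flat tail end face (34 mm across), 80 mm behind the origin.
- cartridge_nose (a point): Centre of the nozzle's end face, 80 mm ahead of the origin.
- cradle: Fixed wooden cradle: base plate 130 x 44 x 6 mm and two V saddles 12 mm thick and about 41 mm high, 50 mm either side of its middle (88 mm free between them), in which the cartridge lies along the cradle's x. Origin at the middle of its underside.
- tin: Bystander: small round tin with a label with tomatoes, 75 mm in diameter, 58 mm high, loose, at the back right; origin at the centre of its underside.
- mug: Bystander: ochre mug, 97 mm high, loose, at the right; origin near the centre of its underside.
- jar: Bystander: spice jar with red cap, 45 mm in diameter, 106 mm high, loose, at the back right; origin at the centre of its underside.

How it is judged:
By the outcome, as a careful person would: the job done as asked, in the order asked, and still so for the second after the job is handed in, with the robot touching nothing.
It also fails if it takes over 72 s, if anything falls off the work surface, if the arm or the gripper's body presses on something with over 40 N, if the wrist force passes 120 N, or if a joint passes its speed limit or range.

## Robot

A 6-joint arm with a two-finger parallel gripper is mounted at the origin on a cart in front of the work surface, level with it; the furniture and walls round the work are solid. World frame = base frame: x ahead of the robot, y to its left, z up, the work surface at z = 0. Lengths are in mm, angles in degrees, forces in N, time in s.
With the tool pointing down it reaches from about 275 to 725 mm from the base axis. Payload 5.6 kg.
Tool frame: the origin (TCP) lies on the centre line of the jaws, within the pads' length; the fingertips stand 14 mm ahead of it and the grasp point (between the pads) lies 5 mm behind it; z points along the fingers, y is the line along which they close (so a half turn about z gives the same grasp; the last joint's range is limited). The gripper opens to 85 mm and grips with 20 to 120 N. Pads are 22 mm wide; open, the fingers measure 114 mm over their backs; the gripper's body (76 mm by 85 mm) begins 54 mm behind the grasp point. The pads swing forward as they close: fully open they stand 13 mm farther back than shut.
Start: joints at [92.968, 14.616, 6.199, 0, -81.583, -16.306], TCP at [126.859, 535.163, 245.283] pointing down, gripper open.
Joint ranges: [-168.99, 168.99], [-69.2, 112.95], [-62.41, 85.93], [-164.36, 98.24], [-168.68, -3.75], [-174.98, 174.98]. Speed limits (degrees/s): [147.25, 147.25, 180, 180, 180, 180].

## Interface

Orientations are given as a 3x3 rotation matrix whose columns are the frame's x, y, z axes.
In Python, from bench import state, snapshot, camera_model, hand_in, search_frame gives the robot as it stands. The module is installed in compiled form; this text tells all that it offers.
- The arm moves only by the tool play_rows, never from a script. Its argument "moves" is a list that holds one entry, the list of rows, each a list of 6 numbers: the shift along the tool's x, y, z each as a share of 50 cm, from -1 to 1, then the turn, a rotation vector about the tool's x, y, z each as a share of 1.5 rad, from -1 to 1. In form: [[[dx, dy, dz, rx, ry, rz], ...]]. A call has exactly 8 rows; each row shifts and turns the commanded pose from where the row before left it, along the tool's axes as they then stand; what a row does not reach is not made up. A row lasts 1/10 s, in which the tool goes at most 50 mm and 8.59 degrees, less where a joint would pass 70% of its speed; a pose out of reach is approached as far as the arm can. A call with a number of a shift or a turn outside -1 to 1 is refused whole. A call with a gripper value outside its range is refused whole. "jaw" is the opening, from 0 (shut) to 1 (fully open), set as the call begins (left out, the last holds). The fingers move at their own pace and stop on an object; "newtons" is the grip in N (left out, the last holds). Time passes only in rows, so rows that do not move let the fingers close, or fill a call up. It gives the time, the measured TCP pose, the force, the opening and the grip force at its end, in the units of the state.
- state(): the state, without advancing time (a new reading comes with each control period).
- snapshot(name): name is "side" or "top" or "wrist"; returns the picture (384x512x3 uint8, red, green, blue); there is no depth.
- camera_model(name): a dict with "fovy" (degrees; the focal length in pixels is half the picture's height over the tangent of half this angle, whatever the lens; pixels are square), "cx", "cy" (the principal point, pixels), "pose" (4x4, takes a point from camera to world coordinates); the wrist camera has in their place "tool_from_camera" (4x4, takes a point from camera to tool coordinates, whose origin is the TCP and whose axes are the flange's). Camera axes: x right, y down, z forward; pixel columns grow to the right and rows downward; lengths in mm; the calibration is good to about 2 mm. A picture is of the moment at which its call begins: read the wrist's pose just before it. camera_model takes no time and is no camera call.
- hand_in(): hands the job in; it is judged then, once.
Trained networks look in the newest picture that a camera, given by its name, has taken for a name from the list of things; names that differ only in an ending like _2 or _b are one class to them, and where a whole thing is asked for, a point or a joint stands for the part that bears it (a point fixed in the world has none). Each returns a list of dicts, best first, with "conf" (0 to 1); they miss things now and then, are a little off and sometimes report something else, mostly with a low value. They report only what shows in the picture. A call takes as long as a camera call.
- search_frame(camera, label): "pixel" ([column, row] in pixels, amid what is visible of it).
The state is a dict: "time": time; "q": joint angles; "joint_vel": joint speeds; "joint_efforts": joint torques, N m; "position": TCP position; "eef_rot": TCP orientation; "wrist_force": force on the tool from outside, world axes, zero at the start; "ft_torque": the same for the moment, N m; "finger_gap": finger opening in mm; "grip_force": force on a finger pad.
Only numpy, scipy, OpenCV 4.12 (cv2) and the standard library are available. Lean on these libraries where they do the work, as an engineer would, in place of code of your own. Each camera call takes 0.05 s, during which the arm holds its last target. There are 200 camera calls.

## Working session

There is one attempt and no reset: what is moved stays moved. The work goes in short steps, Python scripts to look and compute and a tool call to move; the robot and the scene stay as the last step left them, time stands still between calls to the robot, and variables do not carry over. Pictures are saved under pics/ and viewed, at most 10 in all, crops included, and the job is handed in when it is done.

Besides the shell and the picture viewer there is one more tool, called after "Request:" in YAML: its name, and indented under it one key for each argument. play_rows: Moves the arm, as the interface text tells. Shift numbers are shares of 50 cm and turn numbers shares of 1.5 rad, none past 1 either way. Its arguments: {"type":"object","properties":{"moves":{"type":"array"},"jaw":{"type":"number"},"newtons":{"type":"number"}},"required":["moves"]}

```bash
mkdir -p pics && cat > h.py <<'E'
import numpy as np, cv2
from bench import *
def cam(n):
    m=camera_model(n); f=192/np.tan(np.radians(m['fovy'])/2)
    if 'pose' in m: T=np.array(m['pose'])
    else:
        s=state(); W=np.eye(4); W[:3,:3]=s['eef_rot']; W[:3,3]=s['position']; T=W@np.array(m['tool_from_camera'])
    return f,m['cx'],m['cy'],T
def ray(c,px):
    f,cx,cy,T=c; d=T[:3,:3]@np.array([(px[0]-cx)/f,(px[1]-cy)/f,1]); return T[:3,3],d
def atz(c,px,z):
    o,d=ray(c,px); return o+d*(z-o[2])/d[2]
def proj(c,P):
    f,cx,cy,T=c; p=(np.atleast_2d(P)-T[:3,3])@T[:3,:3]; return np.c_[cx+f*p[:,0]/p[:,2],cy+f*p[:,1]/p[:,2]]
E
python3 - <<'E'
from h import *
np.set_printoptions(precision=1,suppress=True)
s=state();print(s['time'],s['position'],s['eef_rot'],s['finger_gap'])
for n in ['top','side']:
    im=snapshot(n); c=cam(n); print(n,c[0],c[3][:3])
    cv2.imwrite(f'pics/{n}0.png',im[:,:,::-1])
    for l in ['purifier','shutter_tab','cartridge','cartridge_tail','cartridge_nose','cradle','mouth','tongue','tin','mug','jar']:
        try:
            r=search_frame(n,l)
            print(l,[(np.round(q['pixel']),round(q['conf'],2)) for q in r[:2]])
        except Exception as e: print(l,e)
print(camera_model('wrist')); print(state()['time'])
E
```

```text
0.0 [126.7 534.7 244.4] [[ 1.  -0.2 -0. ]
 [-0.2 -1.  -0. ]
 [ 0.   0.  -1. ]] 85.88957980087477
top 458.4538627378273 [[  -0.1   -1.     0.2  267.3]
 [  -1.     0.1   -0.  -138.7]
 [  -0.    -0.2   -1.  1490.5]]
purifier [(array([145., 200.]), 0.86), (array([303., 208.]), 0.45)]
shutter_tab [(array([165., 218.]), 0.63)]
cartridge [(array([303., 208.]), 0.55)]
cartridge_tail [(array([303., 212.]), 0.72), (array([271., 164.]), 0.51)]
cartridge_nose [(array([303., 204.]), 0.82)]
cradle [(array([300., 214.]), 0.7)]
mouth [(array([147., 202.]), 0.62)]
tongue [(array([148., 204.]), 0.71), (array([301., 214.]), 0.2)]
tin [(array([272., 167.]), 0.88)]
mug [(array([351., 240.]), 0.8)]
jar []
side 458.0235978400671 [[ -1.   -0.1   0.2 338. ]
 [ -0.2   0.6  -0.8 732.1]
 [ -0.   -0.8  -0.6 764. ]]
purifier [(array([195., 309.]), 0.89)]
shutter_tab [(array([235., 268.]), 0.75), (array([275., 174.]), 0.17)]
cartridge [(array([277., 174.]), 0.65)]
cartridge_tail [(array([278., 172.]), 0.67)]
cartridge_nose [(array([273., 172.]), 0.6), (array([327., 148.]), 0.45)]
cradle [(array([276., 187.]), 0.81)]
mouth [(array([194., 309.]), 0.77), (array([327., 148.]), 0.69)]
tongue [(array([193., 309.]), 0.82)]
tin [(array([214., 190.]), 0.95)]
mug [(array([329., 150.]), 0.94)]
jar [(array([229., 157.]), 0.97)]
{'fovy': 61.601864242296465, 'cx': 252.91048443547012, 'cy': 192.72605143712065, 'tool_from_camera': array([[  -0. ,   -1. ,   -0.3,   75.7],
       [   1. ,   -0. ,   -0. ,   -0.2],
       [   0. ,   -0.3,    1. , -129. ],
       [   0. ,    0. ,    0. ,    1. ]])}
1.2
```

```bash
python3 - <<'E'
import cv2
a=cv2.imread('pics/top0.png')[130:290,80:400];cv2.imwrite('pics/top0c.png',cv2.resize(a,None,fx=2.5,fy=2.5,interpolation=cv2.INTER_CUBIC))
a=cv2.imread('pics/side0.png')[110:384,90:400];cv2.imwrite('pics/side0c.png',cv2.resize(a,None,fx=2.15,fy=2.15,interpolation=cv2.INTER_CUBIC))
E
```

```text
(no output)
```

View pics/top0c.png

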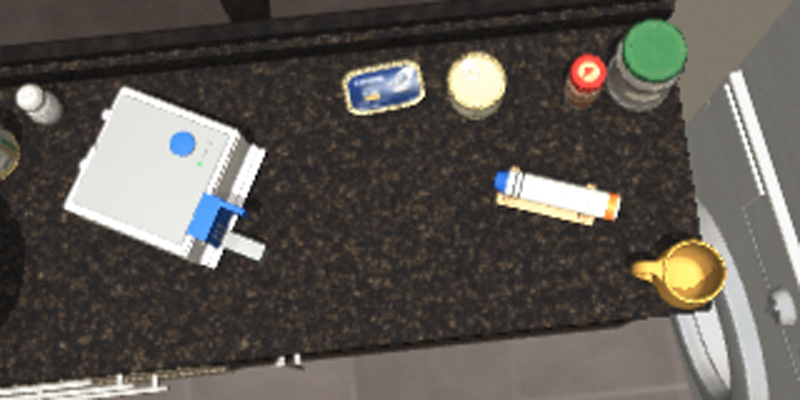

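View pics/side0c.png

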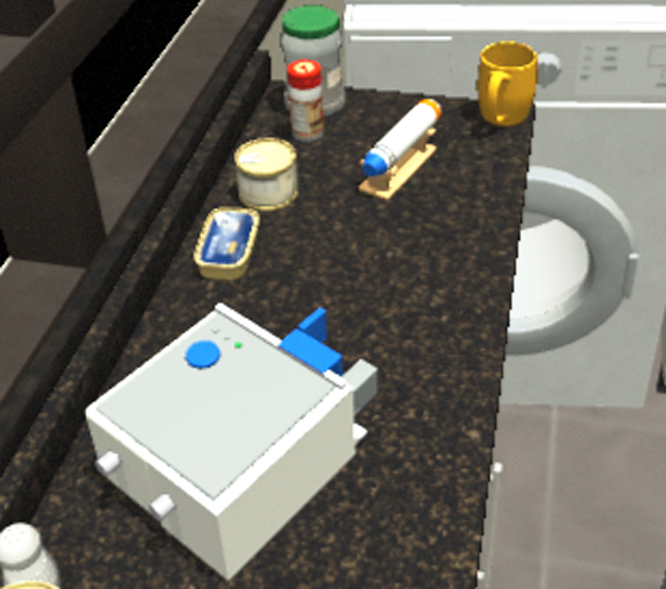

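The top crop shows the purifier at left, with its back roof corners at crop (123,87) and (65,207), the tongue end at (262,250), and the blue shutter partly open near (215,215). The cartridge lies on its cradle from nozzle (500,182) to tail (614,206). The side crop shows the same layout.

```bash
python3 - <<'E'
from h import *
from scipy.optimize import least_squares
np.set_printoptions(precision=1,suppress=True)
ct,cs=cam('top'),cam('side')
t=lambda x,y:np.array([x/2.5+80,y/2.5+130]); sd=lambda x,y:np.array([x/2.15+90,y/2.15+110])
for n,p,z in [('back far',t(123,87),101),('back near',t(65,207),101),('tongue end',t(262,250),36.5),('nose',t(502,182),45),('tail',t(614,206),45),('mug',t(690,270),97),('tin',t(477,80),58),('jar',t(588,72),106)]: print(n,atz(ct,p,z))
for n,p,z in [('nose',sd(375,163),45),('tail',sd(430,107),45),('tin',sd(267,158),58),('jar',sd(305,70),106),('mug',sd(510,55),97)]: print('s',n,atz(cs,p,z))
# purifier pose fit: (local pts, obs)
L=[(ct,(166,-128,101),t(123,87)),(ct,(166,42,101),t(65,207)),(ct,(-74,0,36.5),t(262,250)),
(cs,(166,-128,101),sd(90,410)),(cs,(166,42,101),sd(213,497)),(cs,(0,42,101),sd(350,388)),(cs,(0,-128,101),sd(220,308))]
def R(a): return np.array([[np.cos(a),-np.sin(a),0],[np.sin(a),np.cos(a),0],[0,0,1]])
def res(v): return np.concatenate([proj(c,R(v[2])@np.array(l)+[v[0],v[1],0])[0]-o for c,l,o in L])
r=least_squares(res,[400,300,1.2]); print(r.x,np.degrees(r.x[2]),r.fun.reshape(-1,2))
v=r.x
for l in [(-31,-22,100),(-31,-102,100)]: print(R(v[2])@np.array(l)+[v[0],v[1],0],proj(ct,R(v[2])@np.array(l)+[v[0],v[1],0])*1)
print(atz(ct,t(228,207),108))
M=np.array(camera_model('wrist')['tool_from_camera']);np.set_printoptions(precision=4);print(M)
E
```

```text
back far [702.3 224.1 101. ]
back near [556.5 302.9 101. ]
tongue end [487.4  74.6  36.5]
nose [ 541.2 -240.    45. ]
tail [ 495.  -378.7   45. ]
mug [ 398.6 -451.3   97. ]
tin [ 676.1 -222.5   58. ]
jar [ 657.9 -359.3  106. ]
s nose [ 539.5 -245.9   45. ]
s tail [ 491.4 -386.2   45. ]
s tin [ 669.8 -214.8   58. ]
s jar [ 653.9 -352.4  106. ]
s mug [ 393.3 -453.6   97. ]
[515.4 139.    1.1] 62.18648310381148 [[-0.7 -1.1]
 [-0.8  0.3]
 [ 0.5  2. ]
 [-4.  -3.3]
 [ 1.7  5.8]
 [ 1.6 -2.5]
 [-0.1 -4.2]]
[520.4 101.3 100. ] [[172.1 217.5]]
[591.2  64.  100. ] [[182.5 193.9]]
[533.9 101.7 108. ]
[[  -0.0002   -0.9558   -0.2941   75.6852]
 [   1.       -0.       -0.0007   -0.1954]
 [   0.0007   -0.2941    0.9558 -128.9654]
 [   0.        0.        0.        1.    ]]
```

```bash
cat >> h.py <<'E'
from scipy.spatial.transform import Rotation as Ro
def Rz(a):
    a=np.radians(a); return np.array([[np.cos(a),-np.sin(a),0],[np.sin(a),np.cos(a),0],[0,0,1]])
def down(yaw): # tool x at yaw, z down
    return Rz(yaw)@np.diag([1.,-1,-1])
def plan(P,yaw,n=8,start=None):
    s=state(); p,Rr=(np.array(s['position']),np.array(s['eef_rot'])) if start is None else start
    w=Ro.from_matrix(Rr.T@down(yaw)).as_rotvec()
    if w[2]*0+np.linalg.norm(w)>np.pi*.999: print('half turn')
    dR=Ro.from_rotvec(w/n).as_matrix(); d=(np.array(P)-p)/n; out=[]
    for i in range(n):
        out.append(list(np.round(np.r_[Rr.T@d/500,w/n/1.5],3))); Rr=Rr@dR
    print('max mm %.1f deg %.2f'%(np.linalg.norm(d),np.degrees(np.linalg.norm(w/n))))
    for k in range(0,n,8): print([[float(x) for x in r] for r in out[k:k+8]])
E
python3 - <<'E'
from h import *
s=state(); print(np.round(s['eef_rot'],3))
pr=np.array([515,139,0]); P=pr+Rz(62)@np.array([-60,-35,240]); print(P)
plan(P,-118,16)
E
```

```text
[[ 0.973 -0.231 -0.   ]
 [-0.231 -0.973  0.   ]
 [-0.    -0.    -1.   ]]
[517.73487198  69.59163973 240.        ]
max mm 38.0 deg 6.54
[[0.061, 0.045, 0.001, 0.0, 0.0, 0.076], [0.066, 0.038, 0.001, 0.0, 0.0, 0.076], [0.07, 0.03, 0.001, 0.0, 0.0, 0.076], [0.073, 0.022, 0.001, 0.0, 0.0, 0.076], [0.075, 0.014, 0.001, 0.0, 0.0, 0.076], [0.076, 0.005, 0.001, 0.0, 0.0, 0.076], [0.076, -0.003, 0.001, 0.0, 0.0, 0.076], [0.075, -0.012, 0.001, 0.0, 0.0, 0.076]]
[[0.073, -0.021, 0.001, 0.0, 0.0, 0.076], [0.07, -0.029, 0.001, 0.0, 0.0, 0.076], [0.067, -0.037, 0.001, 0.0, 0.0, 0.076], [0.062, -0.044, 0.001, 0.0, 0.0, 0.076], [0.057, -0.051, 0.001, 0.0, 0.0, 0.076], [0.05, -0.057, 0.001, 0.0, 0.0, 0.076], [0.044, -0.062, 0.001, 0.0, 0.0, 0.076], [0.036, -0.067, 0.001, 0.0, 0.0, 0.076]]
```

Request:
play_rows:
  moves:
    - [[0.061, 0.045, 0.001, 0, 0, 0.076], [0.066, 0.038, 0.001, 0, 0, 0.076], [0.07, 0.03, 0.001, 0, 0, 0.076], [0.073, 0.022, 0.001, 0, 0, 0.076], [0.075, 0.014, 0.001, 0, 0, 0.076], [0.076, 0.005, 0.001, 0, 0, 0.076], [0.076, -0.003, 0.001, 0, 0, 0.076], [0.075, -0.012, 0.001, 0, 0, 0.076]]
  jaw: 0

```text
time: 2.0
position: [323.8, 301.1, 241.5]
eef_rot: [[0.409, -0.912, 0.0], [-0.912, -0.409, 0.001], [-0.0, -0.001, -1.0]]
wrist_force: [0.6, -0.1, 0.8]
finger_gap: 0.2
grip_force: 0.0
```

Request:
play_rows:
  moves:
    - [[0.073, -0.021, 0.001, 0, 0, 0.076], [0.07, -0.029, 0.001, 0, 0, 0.076], [0.067, -0.037, 0.001, 0, 0, 0.076], [0.062, -0.044, 0.001, 0, 0, 0.076], [0.057, -0.051, 0.001, 0, 0, 0.076], [0.05, -0.057, 0.001, 0, 0, 0.076], [0.044, -0.062, 0.001, 0, 0, 0.076], [0.036, -0.067, 0.001, 0, 0, 0.076]]

```text
time: 2.8
position: [520.7, 68.8, 237.4]
eef_rot: [[-0.471, -0.882, 0.0], [-0.882, 0.471, 0.0], [-0.0, -0.0, -1.0]]
wrist_force: [0.9, 1.0, 0.5]
finger_gap: 0.1
grip_force: 0.0
```

```bash
python3 - <<'E'
from h import *
np.set_printoptions(precision=1,suppress=True)
s=state();print(s['time'],s['q'],s['position'],s['finger_gap'],np.round(s['eef_rot'],3))
c=cam('wrist'); im=snapshot('wrist'); np.savez('w1.npz',f=c[0],cx=c[1],cy=c[2],T=c[3])
cv2.imwrite('pics/w1.png',im[:,:,::-1])
for l in ['purifier','shutter_tab','mouth','tongue']:
    print(l,[(np.round(q['pixel']),round(q['conf'],2)) for q in search_frame('wrist',l)[:2]])
E
```

```text
2.8 [ 24.6  11.9   1.6   0.  -79.6 -52.7] [520.7  68.8 237.4] 0.06418712613845906 [[-0.5 -0.9  0. ]
 [-0.9  0.5  0. ]
 [-0.  -0.  -1. ]]
purifier [(array([255., 237.]), 0.86)]
shutter_tab [(array([284., 230.]), 0.65)]
mouth [(array([255., 232.]), 0.96)]
tongue [(array([254., 234.]), 0.68)]
```

View pics/w1.png

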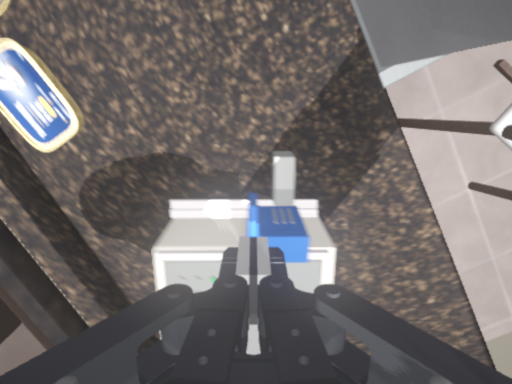

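The wrist view shows the tongue's end at about (285,152), the fin at (253,215), the roof's front corners near (156,249) and (333,248), and the purifier well aligned with the hand.

```bash
python3 - <<'E'
import cv2
a=cv2.imread('pics/w1.png')[140:275,145:345];cv2.imwrite('pics/w1c.png',cv2.resize(a,None,fx=4,fy=4,interpolation=cv2.INTER_CUBIC))
E
```

```text
(no output)
```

View pics/w1c.png

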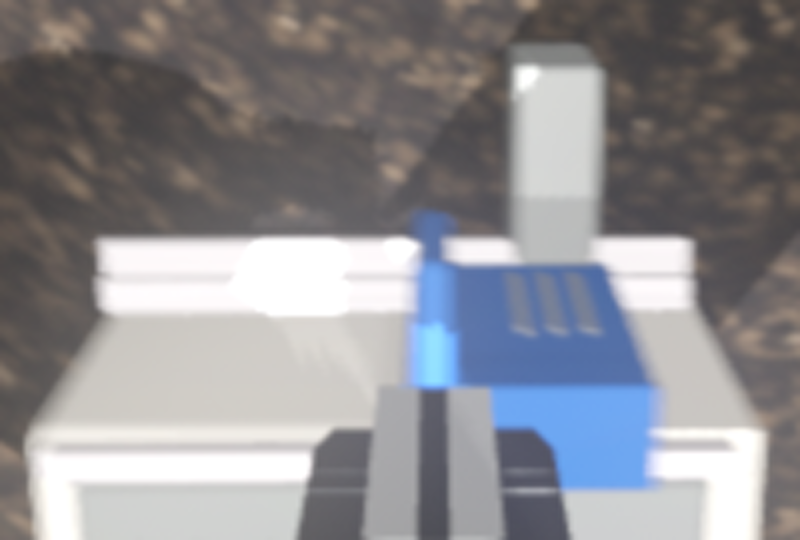

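```bash
cat > fit.py <<'E'
from h import *
from scipy.optimize import least_squares
np.set_printoptions(precision=1,suppress=True)
d=np.load('w1.npz'); c=(float(d['f']),float(d['cx']),float(d['cy']),d['T'])
k=lambda x,y:np.array([x/4+145-.375,y/4+140-.375])
A=[((-74,-11,36.5),k(511,65)),((-74,11,36.5),k(603,65)),((0,-128,101),k(31,434)),((0,42,101),k(766,434))]
B=[((-16,28,22),k(606,265)),((-16,28,106),k(658,386)),((-47,-26,112),k(414,264)),((-47,-18,112),k(456,264)),((-47,-26,74),k(413,214)),((-47,-18,74),k(452,214))]
def res(v):
    r=[proj(c,Rz(v[2])@np.array(l)+[v[0],v[1],0])[0]-o for l,o in A]
    r+=[proj(c,Rz(v[2])@(np.array(l)-[0,v[3],0])+[v[0],v[1],0])[0]-o for l,o in B]
    return np.concatenate(r)
r=least_squares(res,[515,139,62,10],loss='soft_l1'); print(r.x); print(res(r.x).reshape(-1,2))
J=r.jac; print('sd',np.sqrt(np.diag(np.linalg.inv(J.T@J))))
E
python3 fit.py
```

```text
[520.4 138.9  62.4  11.6]
[[ 1.9  0.6]
 [ 0.2  0.4]
 [-2.5  2.9]
 [ 0.   1.3]
 [ 1.1 -1.4]
 [ 0.6 -0.2]
 [-0.2 -0. ]
 [-1.2 -0.1]
 [ 0.6 -0.9]
 [-0.7 -0.9]]
sd [0.7 0.5 0.6 0.8]
```

Request:
play_rows:
  moves:
    - [[-0.029, 0.029, 0, 0, 0, -0.006], [-0.029, 0.028, 0.02, 0, 0, 0], [0, 0, 0.07, 0, 0, 0], [0, 0, 0.07, 0, 0, 0], [0, 0, 0.07, 0, 0, 0], [0, 0, 0.048, 0, 0, 0], [0, 0, 0, 0, 0, 0], [0, -0.02, 0, 0, 0, 0]]

```text
time: 3.85
position: [516.6, 105.4, 99.4]
eef_rot: [[-0.456, -0.89, 0.001], [-0.89, 0.456, -0.0], [-0.0, -0.001, -1.0]]
wrist_force: [0.8, 0.5, 0.8]
finger_gap: 0.1
grip_force: 0.0
```

Request:
play_rows:
  moves:
    - [[0, -0.02, 0, 0, 0, 0], [0, -0.02, 0, 0, 0, 0], [0, -0.02, 0, 0, 0, 0], [0, -0.02, 0, 0, 0, 0], [0, -0.02, 0, 0, 0, 0], [0, -0.02, 0, 0, 0, 0], [0, -0.01, 0, 0, 0, 0], [0, 0, 0, 0, 0, 0]]

```text
time: 4.65
position: [575.3, 74.1, 98.0]
eef_rot: [[-0.46, -0.888, 0.0], [-0.888, 0.46, -0.0], [0.0, -0.0, -1.0]]
wrist_force: [0.1, -0.6, -0.6]
finger_gap: -0.0
grip_force: 0.0
```

```bash
cat > loc.py <<'E'
from h import *
np.set_printoptions(precision=1,suppress=True)
PX=np.array([520.4,138.9,0]);YAW=62.4
s=state();print(round(s['time'],2),'local',Rz(YAW).T@(np.array(s['position'])-PX),'F local',Rz(YAW).T@np.array(s['wrist_force']),'gap',round(s['finger_gap'],1),'yaw',np.degrees(np.arctan2(s['eef_rot'][1][0],s['eef_rot'][0][0])))
E
python3 loc.py
```

```text
4.65 local [-32.  -78.7  98. ] F local [-0.5 -0.4 -0.6] gap -0.0 yaw -117.37254572050573
```

Request:
play_rows:
  moves:
    - [[0, -0.008, 0, 0, 0, 0], [0, -0.008, 0, 0, 0, 0], [0, -0.004, 0, 0, 0, 0], [0, -0.004, 0, 0, 0, 0], [0, 0, 0, 0, 0, 0], [0, 0, 0, 0, 0, 0], [0, 0, 0, 0, 0, 0], [0, 0, 0, 0, 0, 0]]

```text
time: 5.45
position: [579.2, 71.8, 97.8]
eef_rot: [[-0.459, -0.888, -0.011], [-0.889, 0.459, 0.004], [0.002, 0.011, -1.0]]
wrist_force: [-22.4, 13.3, 14.4]
finger_gap: -0.2
grip_force: 13.6
```

```bash
python3 loc.py && python3 - <<'E'
from h import *
cv2.imwrite('pics/w2.png',snapshot('wrist')[:,:,::-1])
im=snapshot('top'); cv2.imwrite('pics/top2.png',im[:,:,::-1])
print([(q['pixel'],q['conf']) for q in search_frame('wrist','shutter_tab')[:2]])
E
```

```text
5.45 local [-32.2 -83.2  97.8] F local [ 1.4 26.  14.4] gap -0.2 yaw -117.30846735909047
[([266.8, 245.6], 0.96)]
```

Request:
play_rows:
  moves:
    - [[0, 0.03, 0, 0, 0, 0], [0, 0.02, -0.03, 0, 0, 0], [0, 0.02, -0.08, 0, 0, 0], [0.04, 0.04, -0.04, 0, 0, 0], [0.05, 0.04, 0, 0, 0, 0], [0.05, 0.03, 0, 0, 0, 0], [0, 0, 0, 0, 0, 0], [0, 0, 0, 0, 0, 0]]

```text
time: 6.4
position: [473.7, 48.1, 174.8]
eef_rot: [[-0.459, -0.888, 0.003], [-0.888, 0.459, 0.0], [-0.002, -0.002, -1.0]]
wrist_force: [0.7, 0.0, -0.2]
finger_gap: -0.1
grip_force: 0.0
```

```bash
python3 loc.py && python3 - <<'E'
from h import *
c=cam('wrist'); im=snapshot('wrist'); np.savez('w3.npz',f=c[0],cx=c[1],cy=c[2],T=c[3])
cv2.imwrite('pics/w3.png',im[:,:,::-1]); 
cv2.imwrite('pics/w3c.png',cv2.resize(im[100:300,110:376,::-1],None,fx=3,fy=3,interpolation=cv2.INTER_CUBIC))
print([(q['pixel'],q['conf']) for q in search_frame('wrist','mouth')[:2]])
E
```

```text
6.4 local [-102.1   -0.6  174.8] F local [ 0.3 -0.6 -0.2] gap -0.1 yaw -117.32768617908555
[([172.8, 277.5], 0.71)]
```

View pics/w3c.png

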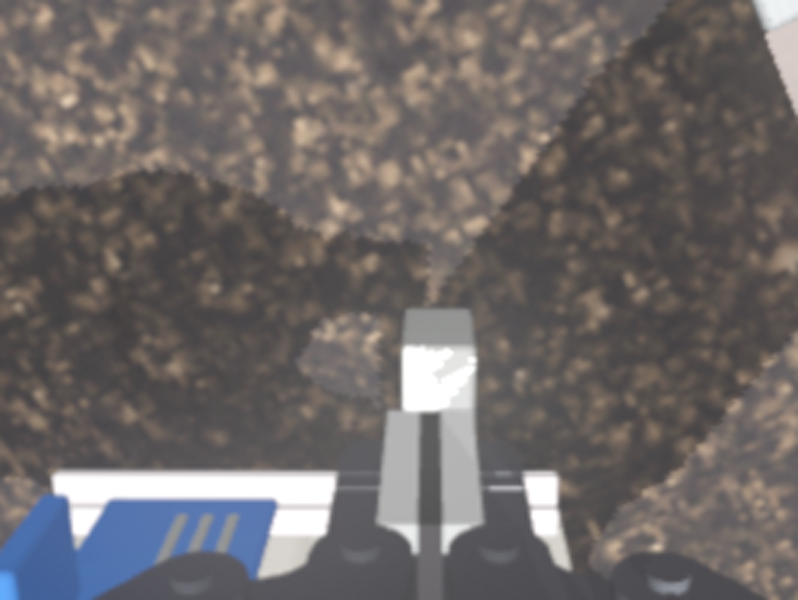

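The shutter is now well to the left, with its plate's right edge at crop x≈275. The tongue's front top edge runs from (402,346) to (474,346). The hand hides the mouth.

```bash
cat > t.py <<'E'
from h import *
np.set_printoptions(precision=1,suppress=True)
d=np.load('w3.npz'); c=(float(d['f']),float(d['cx']),float(d['cy']),d['T'])
k=lambda x,y:np.array([x/3+110-.33,y/3+100-.33])
PX=np.array([520.4,138.9,0]);YAW=62.4
for n,p,z in [('tongue -',(402,346),36.5),('tongue +',(474.5,346),36.5),('tongue - back',(402,410),36.5),('tongue low-',(404,309),6),('tongue low+',(471,309),6),('plate+ bottom',(276,500),22),('plate - bottom',(105,500),22)]:
    w=atz(c,k(*p),z); print(n,Rz(YAW).T@(w-PX))
plan([515,-312,150],-108.6,8)
plan([515,-312,170],-108.6,16)
E
python3 t.py
```

```text
tongue - [-73.4  -9.5  36.5]
tongue + [-73.5  11.9  36.5]
tongue - back [-52.7  -9.6  36.5]
tongue low- [-74.5  -9.8   6. ]
tongue low+ [-74.6  12.    6. ]
plate+ bottom [-13.4 -51.6  22. ]
plate - bottom [ -13.1 -107.8   22. ]
max mm 45.5 deg 1.09
[[0.075, -0.05, 0.006, -0.0, 0.0, -0.013], [0.076, -0.049, 0.006, -0.0, 0.0, -0.013], [0.077, -0.048, 0.006, -0.0, 0.0, -0.013], [0.078, -0.046, 0.006, -0.0, 0.0, -0.013], [0.079, -0.045, 0.006, -0.0, 0.0, -0.013], [0.08, -0.043, 0.006, -0.0, 0.0, -0.013], [0.081, -0.042, 0.006, -0.0, 0.0, -0.013], [0.081, -0.04, 0.006, -0.0, 0.0, -0.013]]
max mm 22.7 deg 0.54
[[0.038, -0.025, 0.0, -0.0, 0.0, -0.006], [0.038, -0.025, 0.0, -0.0, 0.0, -0.006], [0.038, -0.025, 0.0, -0.0, 0.0, -0.006], [0.038, -0.024, 0.0, -0.0, 0.0, -0.006], [0.039, -0.024, 0.0, -0.0, 0.0, -0.006], [0.039, -0.023, 0.0, -0.0, 0.0, -0.006], [0.039, -0.023, 0.0, -0.0, 0.0, -0.006], [0.039, -0.023, 0.0, -0.0, 0.0, -0.006]]
[[0.04, -0.022, 0.0, -0.0, 0.0, -0.006], [0.04, -0.022, 0.0, -0.0, 0.0, -0.006], [0.04, -0.022, 0.0, -0.0, 0.0, -0.006], [0.04, -0.021, 0.0, -0.0, 0.0, -0.006], [0.04, -0.021, 0.0, -0.0, 0.0, -0.006], [0.041, -0.02, 0.0, -0.0, 0.0, -0.006], [0.041, -0.02, 0.0, -0.0, 0.0, -0.006], [0.041, -0.02, 0.0, -0.0, 0.0, -0.006]]
```

```bash
python3 - <<'E'
from h import *
plan([539,-241,250],-108.6,8)
E
```

```text
max mm 38.3 deg 1.09
[[0.057, -0.048, -0.019, -0.0, 0.0, -0.013], [0.058, -0.047, -0.019, -0.0, 0.0, -0.013], [0.059, -0.045, -0.019, -0.0, 0.0, -0.013], [0.059, -0.044, -0.019, -0.0, 0.0, -0.013], [0.06, -0.043, -0.019, -0.0, 0.0, -0.013], [0.061, -0.042, -0.019, -0.0, 0.0, -0.013], [0.062, -0.041, -0.019, -0.0, 0.0, -0.013], [0.063, -0.04, -0.019, -0.0, 0.0, -0.013]]
```

Request:
play_rows:
  moves:
    - [[0.057, -0.048, -0.019, 0, 0, -0.013], [0.058, -0.047, -0.019, 0, 0, -0.013], [0.059, -0.045, -0.019, 0, 0, -0.013], [0.059, -0.044, -0.019, 0, 0, -0.013], [0.06, -0.043, -0.019, 0, 0, -0.013], [0.061, -0.042, -0.019, 0, 0, -0.013], [0.062, -0.041, -0.019, 0, 0, -0.013], [0.063, -0.04, -0.019, 0, 0, -0.013]]

```text
time: 7.3
position: [539.6, -243.0, 249.3]
eef_rot: [[-0.315, -0.949, -0.0], [-0.949, 0.315, -0.0], [0.0, 0.0, -1.0]]
wrist_force: [1.5, -0.0, 0.4]
finger_gap: -0.1
grip_force: 0.0
```

```bash
python3 - <<'E'
from h import *
np.set_printoptions(precision=2,suppress=True)
snapshot('top')  # lets the arm settle
c=cam('wrist'); im=snapshot('wrist'); np.savez('w4.npz',f=c[0],cx=c[1],cy=c[2],T=c[3])
s=state();print(s['time'],s['position'],s['q'])
cv2.imwrite('pics/w4.png',im[:,:,::-1]); 
for l in ['cartridge','cartridge_tail','cartridge_nose']:
    print(l,[(np.round(q['pixel'],1),round(q['conf'],2)) for q in search_frame('wrist',l)[:2]])
cv2.imwrite('pics/w4c.png',cv2.resize(im[0:250,110:410,::-1],None,fx=2.4,fy=2.4,interpolation=cv2.INTER_CUBIC))
E
```

```text
7.4 [ 540.1  -245.41  249.24] [ -9.29  19.5   13.49   0.1  -83.96  -9.3 ]
cartridge [(array([253.5,  99.1]), 0.78)]
cartridge_tail [(array([255.7,  96. ]), 0.97)]
cartridge_nose [(array([253.8,  95. ]), 0.6)]
```

View pics/w4c.png

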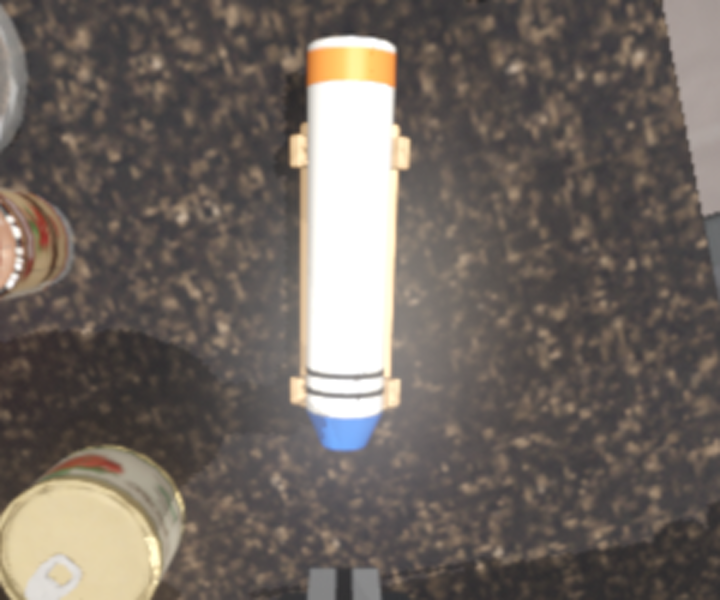

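The wrist crop shows the cartridge from its tail's top edge at (351,38) to the nozzle tip at (344,449). Its sides are at 306.5/396.5 at row 60 and 307.5/384.5 at row 405, and the saddles are at rows 150 and 392.

```bash
python3 - <<'E'
from h import *
np.set_printoptions(precision=1,suppress=True)
d=np.load('w4.npz'); c=(float(d['f']),float(d['cx']),float(d['cy']),d['T'])
k=lambda x,y:np.array([x/2.4+110-.3,y/2.4-.3])
a=(atz(c,k(306.5,60),45)+atz(c,k(396.5,60),45))/2;b=(atz(c,k(307.5,405),45)+atz(c,k(384.5,405),45))/2
u=(b-a)/np.linalg.norm(b-a); ang=np.degrees(np.arctan2(u[1],u[0])); print('axis',ang,a,b)
print('width',np.linalg.norm(atz(c,k(306.5,60),45)-atz(c,k(396.5,60),45)),np.linalg.norm(atz(c,k(307.5,405),45)-atz(c,k(384.5,405),45)))
tail=atz(c,k(351,38),62);nose=atz(c,k(344,449),55)
st,sn=(tail-a)@u,(nose-a)@u; print('len',sn-st)
s1=atz(c,k(351,151),41);s2=atz(c,k(346,392),41)
print('saddle mid from tail',((s1+s2)/2-a)@u-st, 'spacing',np.linalg.norm(s1-s2))
ctr=a+u*(st+sn)/2; print('centre',ctr)
g=ctr-u*28;g[2]=43;print('grasp',g)
s=state();print(s['position'])
plan([g[0],g[1],110],ang-180,8)
plan([g[0],g[1],43],ang-180,8,start=(np.array([g[0],g[1],110]),down(ang-180)))
E
```

```text
axis 70.70583251447447 [ 495.  -377.2   45. ] [ 540.5 -247.4   45. ]
width 35.119102769414674 34.040618950825404
len 159.08192323182692
saddle mid from tail 86.74095916326962 spacing 99.87732998387415
centre [ 520. -306.   45.]
grasp [ 510.7 -332.4   43. ]
[ 539.  -241.2  248.4]
max mm 21.0 deg 0.11
[[0.024, -0.001, 0.035, 0.0, 0.0, 0.001], [0.024, -0.001, 0.035, 0.0, 0.0, 0.001], [0.024, -0.001, 0.035, 0.0, 0.0, 0.001], [0.024, -0.001, 0.035, 0.0, 0.0, 0.001], [0.024, -0.001, 0.035, 0.0, 0.0, 0.001], [0.024, -0.001, 0.035, 0.0, 0.0, 0.001], [0.024, -0.001, 0.035, 0.0, 0.0, 0.001], [0.024, -0.001, 0.035, 0.0, 0.0, 0.001]]
max mm 8.4 deg 0.00
[[0.0, 0.0, 0.017, 0.0, 0.0, 0.0], [0.0, 0.0, 0.017, 0.0, 0.0, 0.0], [0.0, 0.0, 0.017, 0.0, 0.0, 0.0], [0.0, 0.0, 0.017, 0.0, 0.0, 0.0], [0.0, 0.0, 0.017, 0.0, 0.0, 0.0], [0.0, 0.0, 0.017, 0.0, 0.0, 0.0], [0.0, 0.0, 0.017, 0.0, 0.0, 0.0], [0.0, 0.0, 0.017, 0.0, 0.0, 0.0]]
```

```bash
python3 - <<'E'
from h import *
np.set_printoptions(precision=1,suppress=True)
d=np.load('w4.npz'); c=cam('wrist'); print(d['T'][:3,3],c[3][:3,3],state()['joint_vel'])
im=snapshot('wrist'); a=cv2.imread('pics/w4.png',0)[:200].astype(np.float32); b=cv2.cvtColor(im,cv2.COLOR_RGB2GRAY)[:200].astype(np.float32)
print(cv2.phaseCorrelate(a,b,cv2.createHanningWindow((512,200),cv2.CV_32F)))
g=[514.4,-322,110]
plan(g,70.7-180,8); print(state()['position'])
E
```

```text
[ 517.3 -318.6  379.4] [ 516.1 -312.4  377.4] [ 1.2 -1.  -1.1 -0.   0.1  0.1]
((-4.180377136075151, -6.584418984050387), 0.7145231093466282)
max mm 20.3 deg 0.12
[[0.021, -0.001, 0.035, 0.0, 0.0, 0.001], [0.021, -0.001, 0.035, 0.0, 0.0, 0.001], [0.021, -0.001, 0.035, 0.0, 0.0, 0.001], [0.021, -0.001, 0.035, 0.0, 0.0, 0.001], [0.021, -0.001, 0.035, 0.0, 0.0, 0.001], [0.021, -0.001, 0.035, 0.0, 0.0, 0.001], [0.021, -0.001, 0.035, 0.0, 0.0, 0.001], [0.021, -0.001, 0.035, 0.0, 0.0, 0.001]]
[ 538.9 -240.7  248.7]
```

Request:
play_rows:
  moves:
    - [[0.021, -0.002, 0.035, 0, 0, 0.001], [0.021, -0.001, 0.035, 0, 0, 0.001], [0.021, -0.002, 0.035, 0, 0, 0], [0.021, -0.001, 0.035, 0, 0, 0], [0.021, -0.002, 0.035, 0, 0, 0], [0.021, -0.001, 0.035, 0, 0, 0], [0.021, -0.002, 0.034, 0, 0, 0], [0.021, -0.001, 0.034, 0, 0, 0]]
  jaw: 1

```text
time: 8.4
position: [517.8, -321.9, 109.7]
eef_rot: [[-0.317, -0.949, -0.0], [-0.949, 0.317, 0.0], [-0.0, 0.0, -1.0]]
wrist_force: [-0.3, 0.1, 0.3]
finger_gap: 85.3
grip_force: 0.0
```

Request:
play_rows:
  moves:
    - [[0, 0, 0, 0, 0, 0], [0, 0, 0, 0, 0, 0], [0, 0, 0.03, 0, 0, 0], [0, 0, 0.03, 0, 0, 0], [0, 0, 0.03, 0, 0, 0], [0, 0, 0.03, 0, 0, 0], [0, 0, 0.014, 0, 0, 0], [0, 0, 0, 0, 0, 0]]

```text
time: 9.2
position: [517.8, -322.2, 43.3]
eef_rot: [[-0.317, -0.948, -0.0], [-0.948, 0.317, 0.0], [0.0, 0.0, -1.0]]
wrist_force: [0.2, 0.1, -0.2]
finger_gap: 84.9
grip_force: 0.0
```

```bash
python3 - <<'E'
from h import *
np.set_printoptions(precision=2,suppress=True)
snapshot('top'); s=state();print(s['time'],s['position'],s['eef_rot'],s['wrist_force'],s['finger_gap'])
u=np.array([np.cos(np.radians(70.7)),np.sin(np.radians(70.7))]); e=np.array(s['position'])[:2]-[520.5,-306.2]; print('along',e@u,'lat',e@[-u[1],u[0]])
E
```

```text
9.25 [ 518.22 -322.57   44.1 ] [[-0.32 -0.95  0.  ]
 [-0.95  0.32 -0.  ]
 [ 0.   -0.   -1.  ]] [-0.6  -0.82  0.54] 85.57273082033045
along -16.199315947118784 lat -3.2576639367075955
```

Request:
play_rows:
  moves:
    - [[0, 0.006, 0, 0, 0, 0.009], [0, 0, 0, 0, 0, 0], [0, 0, 0, 0, 0, 0], [0, 0, 0, 0, 0, 0], [0, 0, 0, 0, 0, 0], [0, 0, 0, 0, 0, 0], [0, 0, 0, 0, 0, 0], [0, 0, 0, 0, 0, 0]]
  jaw: 0
  newtons: 45

```text
time: 10.05
position: [514.6, -321.9, 44.0]
eef_rot: [[-0.331, -0.944, -0.0], [-0.944, 0.331, -0.0], [0.0, 0.0, -1.0]]
wrist_force: [-3.0, 1.2, 6.0]
finger_gap: 32.6
grip_force: 44.5
```

```bash
python3 - <<'E'
from h import *
np.set_printoptions(precision=2,suppress=True)
s=state();print(s['time'],s['position'],s['eef_rot'],s['wrist_force'],s['finger_gap'],s['grip_force'])
E
```

```text
10.05 [ 514.55 -321.9    43.99] [[-0.33 -0.94 -0.  ]
 [-0.94  0.33 -0.  ]
 [ 0.    0.   -1.  ]] [-3.    1.23  6.01] 32.58462863498983 44.52130973339081
```

```bash
python3 - <<'E'
from h import *
PX=np.array([520.4,138.9,0]);YAW=62.4
s=state(); P=np.array(s['position'])+[0,0,106]
W=PX+Rz(YAW)@np.array([-122,0.7,130]); print(W)
plan(W,YAW-180,16,start=(P,np.array(s['eef_rot'])))
E
```

```text
[463.25754121  31.10747056 130.        ]
max mm 22.3 deg 0.52
[[-0.04, 0.021, 0.002, 0.0, -0.0, 0.006], [-0.039, 0.021, 0.002, 0.0, -0.0, 0.006], [-0.039, 0.021, 0.002, 0.0, -0.0, 0.006], [-0.039, 0.022, 0.002, 0.0, -0.0, 0.006], [-0.039, 0.022, 0.002, 0.0, -0.0, 0.006], [-0.039, 0.022, 0.002, 0.0, -0.0, 0.006], [-0.038, 0.023, 0.002, 0.0, -0.0, 0.006], [-0.038, 0.023, 0.002, 0.0, -0.0, 0.006]]
[[-0.038, 0.023, 0.002, 0.0, -0.0, 0.006], [-0.038, 0.024, 0.002, 0.0, -0.0, 0.006], [-0.037, 0.024, 0.002, 0.0, -0.0, 0.006], [-0.037, 0.024, 0.002, 0.0, -0.0, 0.006], [-0.037, 0.025, 0.002, 0.0, -0.0, 0.006], [-0.037, 0.025, 0.002, 0.0, -0.0, 0.006], [-0.037, 0.025, 0.002, 0.0, -0.0, 0.006], [-0.036, 0.026, 0.002, 0.0, -0.0, 0.006]]
```

Request:
play_rows:
  moves:
    - [[0, 0, -0.01, 0, 0, 0], [0, 0, -0.02, 0, 0, 0], [0, 0, -0.03, 0, 0, 0], [0, 0, -0.04, 0, 0, 0], [0, 0, -0.04, 0, 0, 0], [0, 0, -0.04, 0, 0, 0], [0, 0, -0.032, 0, 0, 0], [0, 0, 0, 0, 0, 0]]

```text
time: 10.85
position: [516.2, -322.7, 152.4]
eef_rot: [[-0.331, -0.944, 0.005], [-0.944, 0.331, -0.003], [0.001, -0.006, -1.0]]
wrist_force: [0.8, -1.0, -1.8]
finger_gap: 32.8
grip_force: 44.9
```

Request:
play_rows:
  moves:
    - [[-0.04, 0.021, 0.002, 0, 0, 0.006], [-0.039, 0.021, 0.002, 0, 0, 0.006], [-0.039, 0.021, 0.002, 0, 0, 0.006], [-0.039, 0.022, 0.002, 0, 0, 0.006], [-0.039, 0.022, 0.002, 0, 0, 0.006], [-0.039, 0.022, 0.002, 0, 0, 0.006], [-0.038, 0.023, 0.002, 0, 0, 0.006], [-0.038, 0.023, 0.002, 0, 0, 0.006]]

```text
time: 11.65
position: [488.5, -144.3, 140.4]
eef_rot: [[-0.399, -0.917, -0.001], [-0.917, 0.399, 0.0], [0.0, 0.001, -1.0]]
wrist_force: [1.1, -0.0, -1.6]
finger_gap: 32.3
grip_force: 45.0
```

Request:
play_rows:
  moves:
    - [[-0.038, 0.023, 0.002, 0, 0, 0.006], [-0.038, 0.024, 0.002, 0, 0, 0.006], [-0.037, 0.024, 0.002, 0, 0, 0.006], [-0.037, 0.024, 0.002, 0, 0, 0.006], [-0.037, 0.025, 0.002, 0, 0, 0.006], [-0.037, 0.025, 0.002, 0, 0, 0.006], [-0.037, 0.025, 0.002, 0, 0, 0.006], [-0.036, 0.026, 0.002, 0, 0, 0.006]]

```text
time: 12.45
position: [463.3, 31.7, 132.5]
eef_rot: [[-0.464, -0.886, -0.001], [-0.886, 0.464, -0.0], [0.001, 0.001, -1.0]]
wrist_force: [0.9, 0.2, -1.4]
finger_gap: 32.8
grip_force: 45.0
```

Request:
play_rows:
  moves:
    - [[0, 0, 0, 0, 0, 0], [0, 0, 0, 0, 0, 0], [0, 0, 0, 0, 0, 0], [0, 0, 0, 0, 0, 0], [0, 0, 0, 0, 0, 0], [0, 0, 0, 0, 0, 0], [0, 0, 0, 0, 0, 0], [0, 0, 0, 0, 0, 0]]

```text
time: 13.25
position: [464.0, 30.8, 133.3]
eef_rot: [[-0.463, -0.886, 0.0], [-0.886, 0.463, -0.0], [-0.0, -0.0, -1.0]]
wrist_force: [-0.1, 0.0, -2.7]
finger_gap: 32.5
grip_force: 45.1
```

```bash
python3 loc.py; python3 - <<'E'
from h import *
c=cam('wrist'); im=snapshot('wrist'); np.savez('w5.npz',f=c[0],cx=c[1],cy=c[2],T=c[3])
cv2.imwrite('pics/w5.png',im[:,:,::-1]); cv2.imwrite('pics/side5.png',snapshot('side')[:,:,::-1])
a=cv2.imread('pics/side5.png')[200:350,130:330]
b=cv2.resize(im[:,:,::-1],(624,468),interpolation=cv2.INTER_CUBIC)
cv2.imwrite('pics/w5c.png',b); cv2.imwrite('pics/s5c.png',cv2.resize(a,None,fx=4,fy=4,interpolation=cv2.INTER_CUBIC))
E
```

```text
13.25 local [-121.9   -0.1  133.3] F local [-0.   0.1 -2.7] gap 32.5 yaw -117.60003823640182
```

View pics/w5c.png

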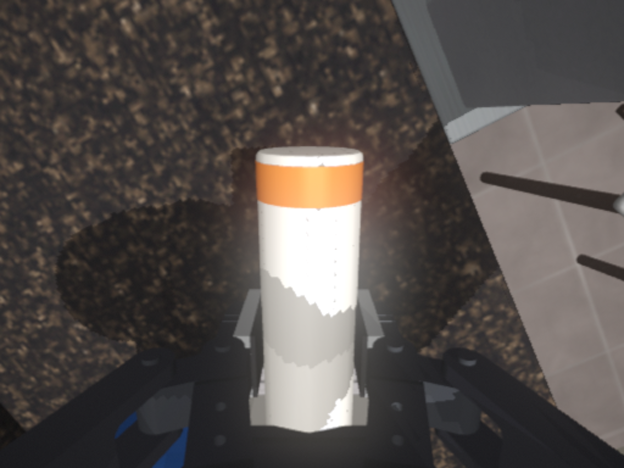

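The cartridge is held square in the jaws: its tail is centred at (310,160), its axis is straight down the picture, and nothing has slipped.

Request:
play_rows:
  moves:
    - [[0, 0.001, 0.03, 0, 0, 0], [0, 0, 0.03, 0, 0, 0], [0, 0, 0.03, 0, 0, 0], [0, 0, 0.03, 0, 0, 0], [0, 0, 0.02, 0, 0, 0], [0, 0, 0.012, 0, 0, 0], [0, 0, 0.004, 0, 0, 0], [0, 0, 0, 0, 0, 0]]

```text
time: 14.15
position: [463.8, 31.2, 55.5]
eef_rot: [[-0.463, -0.886, 0.0], [-0.886, 0.463, -0.0], [-0.0, -0.0, -1.0]]
wrist_force: [-0.0, 0.0, -1.7]
finger_gap: 32.6
grip_force: 45.1
```

```bash
for i in 1 2 3; do python3 loc.py; python3 -c "
from h import *
im=snapshot('side')
cv2.imwrite('pics/side6.png',im[:,:,::-1])"; done
```

```text
14.15 local [-121.7    0.3   55.5] F local [ 0.   0.  -1.7] gap 32.6 yaw -117.58141715165945
14.2 local [-121.6    0.1   55.7] F local [ 0.  -0.  -1.7] gap 32.8 yaw -117.5786366756152
14.25 local [-121.5    0.1   55.9] F local [ 1.  -0.4 -0.5] gap 32.7 yaw -117.5788049750262
```

Request:
play_rows:
  moves:
    - [[-0.006, 0, 0.003, 0, 0, 0], [-0.01, 0, 0, 0, 0, 0], [-0.01, 0, 0, 0, 0, 0], [-0.01, 0, 0, 0, 0, 0], [-0.01, 0, 0, 0, 0, 0], [-0.01, 0, 0, 0, 0, 0], [-0.01, 0, 0, 0, 0, 0], [-0.006, 0, 0, 0, 0, 0]]

```text
time: 15.1
position: [480.5, 63.5, 53.8]
eef_rot: [[-0.463, -0.886, 0.0], [-0.886, 0.463, 0.0], [-0.0, -0.0, -1.0]]
wrist_force: [0.1, -0.5, -1.8]
finger_gap: 32.1
grip_force: 45.1
```

```bash
python3 loc.py
```

```text
15.1 local [-85.3   0.4  53.8] F local [-0.4 -0.3 -1.8] gap 32.1 yaw -117.57514434803726
```

Request:
play_rows:
  moves:
    - [[-0.01, 0, 0, 0, 0, 0], [-0.014, 0, 0, 0, 0, 0], [-0.014, 0, 0, 0, 0, 0], [-0.014, 0, 0, 0, 0, 0], [-0.014, 0, 0, 0, 0, 0], [-0.014, 0, 0, 0, 0, 0], [-0.012, 0, 0, 0, 0, 0], [0, 0, 0, 0, 0, 0]]

```text
time: 15.9
position: [502.0, 104.5, 53.7]
eef_rot: [[-0.463, -0.887, 0.0], [-0.887, 0.463, 0.0], [-0.0, -0.0, -1.0]]
wrist_force: [-0.4, 0.1, -1.7]
finger_gap: 32.5
grip_force: 45.1
```

```bash
python3 loc.py
```

```text
15.9 local [-39.    0.4  53.7] F local [-0.1  0.4 -1.7] gap 32.5 yaw -117.551810102627
```

Request:
play_rows:
  moves:
    - [[0, 0, 0, 0, 0, 0], [0, 0, 0, 0, 0, 0], [0, 0, 0, 0, 0, 0], [0, 0, 0, 0, 0, 0], [0, 0, -0.02, 0, 0, 0], [0, 0, -0.05, 0, 0, 0], [0, 0, -0.05, 0, 0, 0], [0, 0, -0.02, 0, 0, 0]]
  jaw: 0.7

```text
time: 16.7
position: [503.0, 104.2, 127.1]
eef_rot: [[-0.463, -0.886, 0.005], [-0.886, 0.463, 0.002], [-0.004, -0.003, -1.0]]
wrist_force: [-0.2, 0.7, 1.2]
finger_gap: 59.3
grip_force: 0.0
```

Request:
play_rows:
  moves:
    - [[0.04, 0, 0, 0, 0, 0], [0.06, 0, 0, 0, 0, 0], [0.06, 0, 0, 0, 0, 0], [0.06, 0, 0, 0, 0, 0], [0.02, 0, 0, 0, 0, 0], [0, 0, 0, 0, 0, 0], [0, 0, 0, 0, 0, 0], [0, 0, 0, 0, 0, 0]]
  jaw: 0

```text
time: 17.5
position: [446.5, -1.9, 123.8]
eef_rot: [[-0.463, -0.887, 0.0], [-0.887, 0.463, 0.0], [-0.0, -0.0, -1.0]]
wrist_force: [0.7, -0.0, -0.0]
finger_gap: -0.4
grip_force: 0.0
```

```bash
python3 loc.py; python3 - <<'E'
from h import *
np.set_printoptions(precision=1,suppress=True)
c=cam('wrist'); im=snapshot('wrist'); cv2.imwrite('pics/w7.png',im[:,:,::-1])
PX=np.array([520.4,138.9,0])
hsv=cv2.cvtColor(im,cv2.COLOR_RGB2HSV); m=cv2.inRange(hsv,(5,150,120),(20,255,255))
n,l,st,ce=cv2.connectedComponentsWithStats(m); i=1+np.argmax(st[1:,4]); print(st[i],ce[i])
print('band',Rz(62.4).T@(atz(c,ce[i],70)-PX))
E
```

```text
17.5 local [-159.     0.3  123.8] F local [ 0.3 -0.6 -0. ] gap -0.4 yaw -117.5519662378383Traceback (most recent call last):
  File "<stdin>", line 6, in <module>
    return _wrapfunc(a, 'argmax', axis=axis, out=out, **kwds)
    return bound(*args, **kwds)
ValueError: attempt to get argmax of an empty sequence
```

View pics/w7.png

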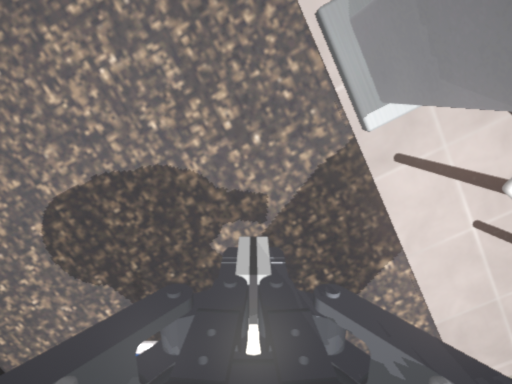

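The closed hand is now behind the cartridge over bare counter, and the cartridge is hidden behind the hand. Next I lower the hand and push.

Request:
play_rows:
  moves:
    - [[0, 0, 0.04, 0, 0, 0], [0, 0, 0.05, 0, 0, 0], [0, 0, 0.036, 0, 0, 0], [0, 0, 0.006, 0, 0, 0], [-0.02, 0, 0, 0, 0, 0], [-0.03, 0, 0, 0, 0, 0], [-0.02, 0, 0, 0, 0, 0], [-0.02, 0, 0, 0, 0, 0]]

```text
time: 18.35
position: [467.9, 38.8, 58.5]
eef_rot: [[-0.462, -0.887, 0.001], [-0.887, 0.462, 0.0], [-0.001, -0.001, -1.0]]
wrist_force: [-1.1, -0.6, 0.6]
finger_gap: 0.2
grip_force: 0.2
```

```bash
python3 loc.py; python3 - <<'E'
from h import *
for n in ['side','top']:
    cv2.imwrite(f'pics/{n}8.png',snapshot(n)[:,:,::-1])
    print(n,[(np.round(q['pixel'],1),round(q['conf'],2)) for q in search_frame(n,'cartridge')[:2]])
a=cv2.imread('pics/side8.png')[200:320,150:290];b=cv2.imread('pics/top8.png')[165:265,120:240]
a=cv2.resize(a,(420,360),interpolation=cv2.INTER_CUBIC);b=cv2.resize(b,(380,360),interpolation=cv2.INTER_CUBIC)
cv2.imwrite('pics/m8.png',np.hstack([a,b]))
E
```

```text
18.35 local [-113.     0.1   58.5] F local [-1.   0.7  0.6] gap 0.2 yaw -117.53890715631302
side [(array([258.2, 274.7]), 0.64)]
top []
```

View pics/m8.png

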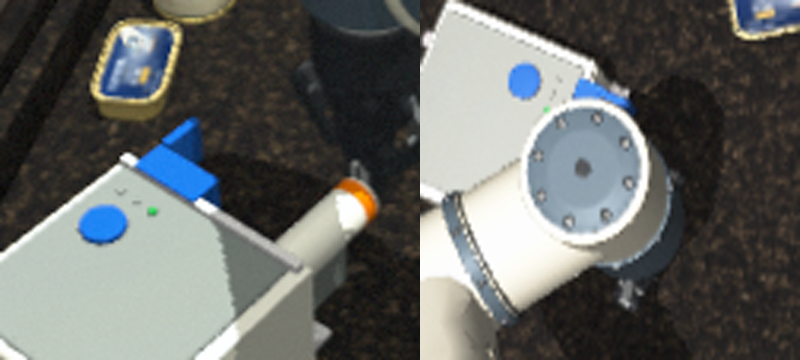

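The left half shows the cartridge partway in the bore, with the fingertips just behind its orange tail at (360,200) and the shutter open. Now the push.

Request:
play_rows:
  moves:
    - [[-0.02, 0, 0, 0, 0, 0], [-0.02, 0, 0, 0, 0, 0], [-0.02, 0, 0, 0, 0, 0], [-0.02, 0, 0, 0, 0, 0], [-0.02, 0, 0, 0, 0, 0], [-0.02, 0, 0, 0, 0, 0], [-0.02, 0, 0, 0, 0, 0], [-0.02, 0, 0, 0, 0, 0]]

```text
time: 19.35
position: [504.2, 109.0, 57.7]
eef_rot: [[-0.463, -0.886, -0.0], [-0.886, 0.463, -0.0], [0.0, 0.0, -1.0]]
wrist_force: [-1.0, -0.5, -1.2]
finger_gap: 0.2
grip_force: 0.4
```

```bash
python3 loc.py
```

```text
19.35 local [-34.    0.5  57.7] F local [-1.   0.7 -1.2] gap 0.2 yaw -117.58358266296722
```

Request:
play_rows:
  moves:
    - [[-0.008, 0, 0, 0, 0, 0], [-0.008, 0, 0, 0, 0, 0], [-0.006, 0, 0, 0, 0, 0], [-0.006, 0, 0, 0, 0, 0], [-0.004, 0, 0, 0, 0, 0], [-0.002, 0, 0, 0, 0, 0], [0, 0, 0, 0, 0, 0], [0, 0, 0, 0, 0, 0]]

```text
time: 20.15
position: [511.9, 123.4, 57.9]
eef_rot: [[-0.463, -0.886, 0.0], [-0.886, 0.463, 0.0], [-0.0, -0.0, -1.0]]
wrist_force: [-0.2, -0.6, 1.2]
finger_gap: 0.1
grip_force: 0.1
```

```bash
python3 loc.py
```

```text
20.15 local [-17.7   0.4  57.9] F local [-0.7 -0.1  1.2] gap 0.1 yaw -117.59118926045377
```

No stop felt yet, so I continue in small steps.

Request:
play_rows:
  moves:
    - [[-0.004, 0, 0, 0, 0, 0], [-0.004, 0, 0, 0, 0, 0], [-0.002, 0, 0, 0, 0, 0], [-0.002, 0, 0, 0, 0, 0], [0, 0, 0, 0, 0, 0], [0, 0, 0, 0, 0, 0], [0, 0, 0, 0, 0, 0], [0, 0, 0, 0, 0, 0]]

```text
time: 20.95
position: [512.0, 124.1, 57.9]
eef_rot: [[-0.463, -0.886, -0.006], [-0.886, 0.463, -0.008], [0.01, 0.002, -1.0]]
wrist_force: [-6.1, -14.9, 8.7]
finger_gap: 0.1
grip_force: 8.0
```

```bash
python3 loc.py
```

```text
20.95 local [-17.    0.6  57.9] F local [-16.   -1.5   8.7] gap 0.1 yaw -117.60528679107216
```

Request:
play_rows:
  moves:
    - [[0.03, 0, 0, 0, 0, 0], [0.012, 0, -0.02, 0, 0, 0], [0, 0, -0.06, 0, 0, 0], [0, 0, -0.06, 0, 0, 0], [0, 0, -0.04, 0, 0, 0], [0, -0.05, 0, 0, 0, 0], [0, -0.05, 0, 0, 0, 0], [0, -0.05, 0, 0, 0, 0]]

```text
time: 21.75
position: [572.4, 75.4, 149.2]
eef_rot: [[-0.462, -0.887, 0.003], [-0.887, 0.462, 0.002], [-0.003, -0.002, -1.0]]
wrist_force: [0.3, 0.2, -0.8]
finger_gap: -0.2
grip_force: 0.0
```

Request:
play_rows:
  moves:
    - [[0, -0.05, 0, 0, 0, 0], [0, -0.05, 0, 0, 0, 0], [0, -0.02, 0, 0, 0, 0], [0, 0, 0, 0, 0, 0], [0, 0, 0, 0, 0, 0], [0, 0, 0, 0, 0, 0], [0, 0, 0, 0, 0, 0], [0, 0, 0, 0, 0, 0]]

```text
time: 22.55
position: [624.1, 47.9, 148.2]
eef_rot: [[-0.462, -0.887, 0.0], [-0.887, 0.462, 0.0], [-0.0, -0.0, -1.0]]
wrist_force: [-0.1, -0.6, 0.3]
finger_gap: -0.3
grip_force: 0.0
```

```bash
python3 loc.py; python3 - <<'E'
from h import *
im=snapshot('side'); cv2.imwrite('pics/side9.png',im[:,:,::-1])
cv2.imwrite('pics/side9c.png',cv2.resize(im[210:330,150:310,::-1],None,fx=4,fy=4,interpolation=cv2.INTER_CUBIC))
E
```

```text
22.55 local [ -32.6 -134.   148.2] F local [-0.6 -0.3  0.3] gap -0.3 yaw -117.54811342672389
```

Request:
play_rows:
  moves:
    - [[0, 0, 0.04, 0, 0, 0], [0, 0, 0.04, 0, 0, 0], [0, 0, 0.02, 0, 0, 0], [0, 0, 0, 0, 0, 0], [0, 0.02, 0, 0, 0, 0], [0, 0.02, 0, 0, 0, 0], [0, 0.02, 0, 0, 0, 0], [0, 0.02, 0, 0, 0, 0]]

```text
time: 23.4
position: [588.7, 66.5, 98.8]
eef_rot: [[-0.463, -0.886, 0.002], [-0.886, 0.463, 0.0], [-0.001, -0.002, -1.0]]
wrist_force: [1.6, -0.3, 1.1]
finger_gap: 0.2
grip_force: 1.0
```

```bash
python3 loc.py
```

```text
23.4 local [-32.5 -94.1  98.8] F local [ 0.5 -1.6  1.1] gap 0.2 yaw -117.56401023343459
```

Request:
play_rows:
  moves:
    - [[0, 0.02, 0, 0, 0, 0], [0, 0.02, 0, 0, 0, 0], [0, 0.02, 0, 0, 0, 0], [0, 0.016, 0, 0, 0, 0], [0, 0.012, 0, 0, 0, 0], [0, 0, 0, 0, 0, 0], [0, 0, 0, 0, 0, 0], [0, 0, 0, 0, 0, 0]]

```text
time: 24.2
position: [549.7, 86.3, 97.3]
eef_rot: [[-0.463, -0.886, -0.001], [-0.886, 0.463, -0.0], [0.001, 0.001, -1.0]]
wrist_force: [0.1, -0.1, -0.0]
finger_gap: 0.0
grip_force: 0.0
```

```bash
python3 loc.py
```

```text
24.2 local [-33.1 -50.3  97.3] F local [-0.  -0.1 -0. ] gap 0.0 yaw -117.60697045711554
```

Request:
play_rows:
  moves:
    - [[0, 0.008, 0, 0, 0, 0], [0, 0.006, 0, 0, 0, 0], [0, 0.006, 0, 0, 0, 0], [0, 0.004, 0, 0, 0, 0], [0, 0.004, 0, 0, 0, 0], [0, 0.002, 0, 0, 0, 0], [0, 0, 0, 0, 0, 0], [0, 0, 0, 0, 0, 0]]

```text
time: 25.0
position: [538.5, 92.3, 97.9]
eef_rot: [[-0.463, -0.886, 0.003], [-0.886, 0.463, -0.002], [-0.0, -0.004, -1.0]]
wrist_force: [8.9, -5.8, -5.8]
finger_gap: 0.1
grip_force: 5.5
```

```bash
python3 loc.py
```

```text
25.0 local [-32.9 -37.6  97.9] F local [ -1.  -10.5  -5.8] gap 0.1 yaw -117.56923954572403
```

Request:
play_rows:
  moves:
    - [[0, 0.004, 0, 0, 0, 0], [0, 0.004, 0, 0, 0, 0], [0, 0, 0, 0, 0, 0], [0, 0, 0, 0, 0, 0], [0, 0, 0, 0, 0, 0], [0, 0, 0, 0, 0, 0], [0, 0, 0, 0, 0, 0], [0, 0, 0, 0, 0, 0]]

```text
time: 25.8
position: [538.1, 92.7, 98.1]
eef_rot: [[-0.462, -0.887, 0.009], [-0.887, 0.462, -0.004], [-0.0, -0.01, -1.0]]
wrist_force: [21.5, -14.4, -15.5]
finger_gap: 0.0
grip_force: 12.8
```

```bash
python3 loc.py
```

```text
25.8 local [-32.8 -37.1  98.1] F local [ -2.8 -25.7 -15.5] gap 0.0 yaw -117.54639583110423
```

Request:
play_rows:
  moves:
    - [[0, -0.03, 0, 0, 0, 0], [0, -0.02, 0, 0, 0, 0], [0, 0, -0.05, 0, 0, 0], [0, 0, -0.08, 0, 0, 0], [0.03, 0, -0.08, 0, 0, 0], [0.08, 0, 0, 0, 0, 0], [0.08, 0, 0, 0, 0, 0], [0.08, 0, 0, 0, 0, 0]]

```text
time: 26.6
position: [491.8, -36.6, 203.2]
eef_rot: [[-0.462, -0.887, 0.001], [-0.887, 0.462, 0.001], [-0.001, -0.0, -1.0]]
wrist_force: [0.9, -0.7, 0.3]
finger_gap: 0.1
grip_force: 0.0
```

Request:
play_rows:
  moves:
    - [[0.03, 0, 0, 0, 0, 0], [0, 0, 0, 0, 0, 0], [0, 0, 0, 0, 0, 0], [0, 0, 0, 0, 0, 0], [0, 0, 0, 0, 0, 0], [0, 0, 0, 0, 0, 0], [0, 0, 0, 0, 0, 0], [0, 0, 0, 0, 0, 0]]

```text
time: 27.4
position: [485.9, -49.1, 202.7]
eef_rot: [[-0.463, -0.886, -0.0], [-0.886, 0.463, -0.0], [0.0, 0.0, -1.0]]
wrist_force: [-0.1, -0.7, -0.8]
finger_gap: -0.0
grip_force: 0.0
```

```bash
python3 loc.py; python3 - <<'E'
from h import *
im=snapshot('side'); t=snapshot('top')
a=cv2.resize(im[100:340,130:350,::-1],(440,480),interpolation=cv2.INTER_CUBIC)
b=cv2.resize(t[160:280,100:190,::-1],(360,480),interpolation=cv2.INTER_CUBIC)
cv2.imwrite('pics/fin.png',np.hstack([a,b]))
E
```

```text
27.4 local [-182.6  -56.5  202.7] F local [-0.7 -0.3 -0.8] gap -0.0 yaw -117.5682355569014
```

View pics/fin.png

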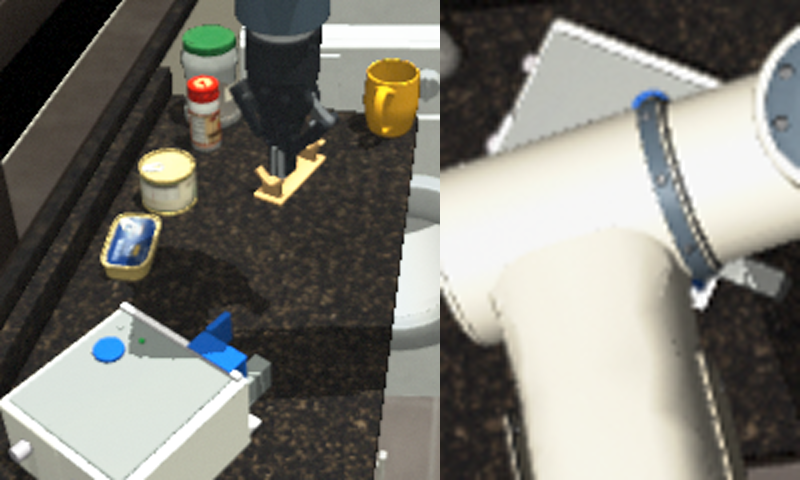

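The final view shows the shutter over the mouth, the tongue empty, the cradle empty and the bystanders in place. I run one numeric check of the shutter before handing in.

```bash
python3 - <<'E'
from h import *
np.set_printoptions(precision=1,suppress=True)
PX=np.array([519.8,139.2,0]); c=cam('side'); cv2.imwrite('pics/side_f.png',snapshot('side')[:,:,::-1])
for f in ['side0','side9','side_f']:
    im=cv2.imread(f'pics/{f}.png'); m=cv2.inRange(cv2.cvtColor(im,cv2.COLOR_BGR2HSV),(100,120,60),(125,255,255)); m[:240]=0; m[:,:200]=0; m[300:]=0;m[:,290:]=0
    y,x=np.nonzero(m); print(f,'max col',x.max(),'row',y[x==x.max()].mean(), 'area',len(x),'mean',x.mean(),y.mean())
for q in [0,11.6,80]: print(q,proj(c,PX+Rz(62.4)@np.array([-13,28-q,106]))[0],proj(c,PX+Rz(62.4)@np.array([-31,-22-q,112]))[0])
E
```

```text
side0 max col 248 row 279.5 area 477 mean 235.26834381551362 269.44654088050316
side9 max col 222 row 263.5 area 407 mean 211.002457002457 254.28992628992629
side_f max col 253 row 278.5 area 473 mean 239.4059196617336 272.2431289640592
0 [250.9 278.4] [237.5 259.4]
11.6 [246.3 275.6] [233.2 256.8]
80 [220.6 259.9] [208.8 242.4]
```

```bash
python3 -c "
from bench import *
print(hand_in())"
```

```text
the job is handed in; nothing more can be done
None
```

I handed the job in at about 27 s. The shutter was opened to its stop, the cartridge released partway and then pushed until it stopped about 6 mm proud of the face, and the shutter closed to its stop. The arm ended clear and touched nothing else on the counter.

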